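# Load a stone sample into its carrier and hang the carrier on the sealing-line rail

### The arm

A 7-joint arm with a two-finger parallel gripper is mounted at the origin on a cart in front of the work surface, level with it; the furniture and walls round the work are solid. World frame = base frame: x ahead of the robot, y to its left, z up, the work surface at z = 0. Lengths are in m, angles in rad, forces in N, time in s.
With the tool pointing down it reaches from about 0.4 to 0.85 m from the base axis. Payload 10.4 kg.
Tool frame: the origin (TCP) lies midway between the tips of the shut fingers; the grasp point (between the pads) lies 19 mm behind it; z points along the fingers, y is the line along which they close (so a half turn about z gives the same grasp; the last joint's range is limited). The gripper opens to 87 mm and grips with 3 to 60 N. Pads are 19 mm wide; open, the fingers measure 117 mm over their backs; the gripper's body (75 mm by 190 mm) begins 51 mm behind the grasp point.
Start: joints at [-1.178, 0.332, -0.065, 1.46, 0.022, 1.35, -0.088], TCP at [0.252, 0.572, 0.223] pointing down, gripper open.
Joint ranges: [-2.6, 2.6], [-0.5, 2.12], [-1.47, 1.34], [0.16, 2.42], [-1.27, 4.41], [0.06, 2.06], [-2.6, 2.6]. Speed limits (rad/s): [2.22, 2.22, 2.79, 2.79, 3.14, 3.14, 3.14].

### API

Orientations are given as a unit quaternion [x, y, z, w].
In Python, from bench import r gives the robot as it stands.
- The arm moves only by the tool arm_command, never from a script. Its arguments are lists of equal length, an entry for each row: "xyz": the shift along the world's x, y, z in m, a list of three; "rot": the turn, a rotation vector about the world's x, y, z in rad, a list of three. In form: {"xyz": [[tx, ty, tz], ...], "rot": [[ax, ay, az], ...]}. A call has 1 to 20 rows; each row is the pose to reach, as a shift and turn from the pose commanded when the call began; what a row does not reach only later rows make up. A row lasts 1/12 s, in which the tool goes at most 41.7 mm and 7.16 degrees, less where a joint would pass 70% of its speed; a pose out of reach is approached as far as the arm can. A call with a gripper value outside its range is refused whole. "grip" is the opening, from 0 (shut) to 1 (fully open), set as the call begins (left out, the last holds). The fingers move at their own pace and stop on an object; "squeeze" is the grip in N (left out, the last holds). Time passes only in rows, so rows that repeat a pose let the fingers close. It gives the time, the measured TCP pose, the force, the opening and the grip force at its end, in the units of the state.
- r.read_state(): the state, without advancing time (a new reading comes with each control period).
- r.camera(name): name is "scene" or "top"; returns the picture (400x640x3 uint8, red, green, blue); there is no depth.
- r.camera_model(name): a dict with "fx", "fy", "cx", "cy" (pixels), "T" (4x4, takes a point from camera to world coordinates). Camera axes: x right, y up, looking along -z (the intrinsics and any distortion apply to the point x, -y, -z); pixel columns grow to the right and rows downward; lengths in m; the calibration is good to about 2 mm. A picture is of the moment at which its call begins. camera_model takes no time and is no camera call.
- r.close_job(): hands the job in; it is judged then, once.
Trained networks look in the newest picture that a camera, given by its name, has taken for a name from the list of things; names that differ only in an ending like _2 or _b are one class to them, and where a whole thing is asked for, a point or a joint stands for the part that bears it (a point fixed in the world has none). Each returns a list of dicts, best first, with "conf" (0 to 1); they miss things now and then, are a little off and sometimes report something else, mostly with a low value. They report only what shows in the picture. A call takes as long as a camera call. They do not tell look-alikes from the thing itself.
- r.look_for(label, camera): "at" ([x, y, z] in m, in the coordinates of the camera as it stood for that picture, good to about 4 mm: the middle of the surface that is visible of it).
- r.spot_point(label, camera): "at" ([x, y, z] in m, in the coordinates of the camera as it stood for that picture, good to about 4 mm: a listed point, or the origin of a listed thing).
The state is a dict: "time": time; "joint_positions": joint angles; "joint_vel": joint speeds; "joint_torque": joint torques, N m; "ee_pos": TCP position; "eef_rot": TCP orientation; "ft_force": force on the tool from outside, world axes, zero at the start; "torque": the same for the moment, N m; "width": finger opening in m; "grip_force": force on a finger pad.
Only numpy, scipy, OpenCV 4.12 (cv2) and the standard library are available. Lean on these libraries where they do the work, as an engineer would, in place of code of your own. Each camera call takes 0.05 s, during which the arm holds its last target. There are 200 camera calls.

### The job

Put the larger, square polished stone sample into the empty carrier on the bench: tuck one edge under the keeper at the front of its tray, then pivot the sample down until it lies flat in the seat. Then take the loaded carrier by its black upright grip, lift its hook over the rail's front lip at the loading gap where the track has no cover, lower it until the hook sits on the bottom of the track behind the lip, and run it along the track under the cover until it meets the end stop. Leave it hanging there with the sample lying in its seat, and do not disturb the other loose things on the bench.

Things in the scene. Friction and masses are not known exactly. Their poses are not given: they have to be found in the camera images.
- sample: the larger polished stone sample, a grey mottled square plate 60 x 60 x 10 mm, about 0.1 kg, lying flat on the bench; origin at the centre of its underside, z up through its thickness, x and y along its edges
- small_sample: bystander: the smaller reddish stone sample, 48 x 55 x 12 mm, loose, lying flat; it may lie in either of the two places; origin at the centre of its underside
- wax_stick: bystander: short wax stick 19 x 68 x 19 mm, loose, lying on the bench; origin at the centre of its underside
- carrier: loose dark steel carrier, 0.35 kg, on its flat 4 mm base: tray in front, upright at the rear. Origin on the underside below the middle of the tray's seat; x points from tray to upright (at the start roughly away from the robot), y left, z up. Upright: x = 72 to 82 mm, 30 mm wide in y; the gripper's body needs room before it when loading the tray
- seat (a point): centre of the seat floor, 4 mm above the carrier's origin, same axes. Seat 63.5 mm long in x, 64 mm wide in y. Stops 6 mm high at the rear (x = 31.75 mm) and, on the sides (y = +-32 mm), only where |x| is 20 to 32 mm; the tray's sides are cut back to |y| = 22 mm for |x| < 18 mm to leave room for fingers
- grip (a point): point inside the upright black grip at which to take the carrier (carrier x = 77, z = 150 mm), axes as the carrier's. The grip is 14 mm deep in x and 30 mm wide in y, from 29 mm below this point to 19 mm above; grasp it across y, from above
- hook_toe (a point): bottom end of the hook's toe, middle of its thickness and width (carrier x = 99, y = 0, z = 95 mm; 22 mm behind and 55 mm below the grip point). The toe is 6 mm thick and 30 mm wide and hangs 18 mm below a 6 mm bar that joins it to the upright; the mouth between upright and toe is 14 mm
- rail: fixed aluminium rail 240 mm long, on two posts behind it; origin on the bench below the front face of the lip at mid length; x points away from the robot across it, y along it to the left, z up. Track: floor at z = 140, anti-jump lip x = 0 to 4 with top at z = 154, back wall at x = 22 with top at z = 172 mm. A cover (z = 168 to 172, x = 7 to 26) closes it from y = -120 to +10 mm
- loading_gap (a point): point on the track floor where the toe is to come down (rail x = 10, y = 60, z = 140 mm), axes as the rail's; the gap in the cover runs from rail y = +10 to +115 mm. With the carrier level, the toe's centre can stand 3 mm either way in x. The cover leaves the seated hook 4 mm of height
- parking_place (a point): point on the track floor where the toe's middle stands when the hook touches the end stop (rail x = 10, y = -100, z = 140 mm), axes as the rail's; the stop's face is at rail y = -115 mm
- keeper (a point): foot of the keeper wall at the front end of the seat floor (carrier x = -31.75, z = 4 mm). A ledge 48 mm wide overhangs the seat by 5 mm, its underside 13.5 mm above the seat floor, its top 16.5 mm. So the sample does not go in flat: with its rear tilted up about 20 degrees, set the front edge down 8 to 12 mm behind the wall, move it under the ledge and pivot down
- sway_tube (a point): middle of the 16 mm anti-sway tube that runs along below the track (rail x = 4, y = 0, z = 55 mm). The carrier's upright comes down in front of it and leans on it when released, so the hung carrier droops forward about 4 degrees; the tray then hangs about 45 mm above the bench
Things that resemble listed ones, but are neither listed nor needed, are in the scene too. What is shaped like the sample but turquoise is not meant.

How it is judged:
On the way, in this order (a step that is already met when the one before it is completed fails the run):
1. the sample lies flat in the carrier's seat, its front edge under the keeper (horizontal distance between sample and seat below 0.005 m and z of sample in the frame of seat between -0.002 and 0.003 m and angle between the z axis of sample and the z axis of carrier, either way round below 0.06 rad), for 0.2 s.
2. the hook sits in the track behind the lip, in the loading gap (x of hook_toe in the frame of rail between 0.004 and 0.02 m and z of hook_toe in the frame of rail between 0.135 and 0.147 m and y of hook_toe in the frame of rail between 0.01 and 0.115 m), for 0.2 s.
At the end, for the whole second after the job is handed in: the carrier hangs released and at rest with its hook's toe on the track floor (within 5 mm) behind the lip, under the cover and within 8 mm of the end stop, drooping less than 8 degrees; the sample lies flat (within 3 degrees) in the carrier's seat, within 6 mm of its middle (x of hook_toe in the frame of rail between 0.004 and 0.02 m and z of hook_toe in the frame of rail between 0.135 and 0.145 m and y of hook_toe in the frame of rail between -0.105 and -0.092 m and angle between carrier's own z axis and vertical below 0.14 rad and horizontal distance between sample and seat below 0.006 m and z of sample in the frame of seat between -0.002 and 0.003 m and angle between the z axis of sample and the z axis of carrier, either way round below 0.06 rad and linear speed of each of carrier, sample below 0.02 m/s); the robot touches nothing.
It fails at once if a loose bystander is pushed more than 25 mm (distance of any of small_sample, wax_stick from where it was at the start of the episode above 0.025 m).
It also fails if it takes over 64 s, if anything falls off the work surface, if the arm or the gripper's body presses on something with over 40 N, if the wrist force passes 120 N, or if a joint passes its speed limit or range.

## Working session

There is one attempt and no reset: what is moved stays moved. The work goes in short steps, Python scripts to look and compute and a tool call to move; the robot and the scene stay as the last step left them, time stands still between calls to the robot, and variables do not carry over. Pictures are saved under pics/ and viewed, at most 10 in all, crops included, and the job is handed in when it is done.

Besides the shell and the picture viewer there is one more tool, called after "Request:" in YAML: its name, and indented under it one key for each argument. arm_command: Moves the arm, as the interface text tells. Its arguments: {"type":"object","properties":{"xyz":{"type":"array"},"rot":{"type":"array"},"grip":{"type":"number"},"squeeze":{"type":"number"}},"required":["xyz","rot"]}

```bash
ls; mkdir -p pics; cat > h.py <<'E'
import numpy as np,cv2
from bench import r
def w(c,p):
    T=np.array(r.camera_model(c)["T"]);return T[:3,:3]@np.array(p)+T[:3,3]
def pix(c,P):
    m=r.camera_model(c);T=np.linalg.inv(np.array(m["T"]));q=T[:3,:3]@np.array(P)+T[:3,3]
    return np.array([m["cx"]+m["fx"]*q[0]/-q[2],m["cy"]+m["fy"]*-q[1]/-q[2]])
def onplane(c,u,z):
    m=r.camera_model(c);T=np.array(m["T"]);d=T[:3,:3]@np.array([(u[0]-m["cx"])/m["fx"],-(u[1]-m["cy"])/m["fy"],-1]);o=T[:3,3]
    return o+d*(z-o[2])/d[2]
def save(c,n,crop=None,k=1):
    im=np.array(r.camera(c))[...,::-1]
    if crop: im=im[crop[1]:crop[3],crop[0]:crop[2]]
    im=cv2.resize(im,None,fx=k,fy=k,interpolation=cv2.INTER_CUBIC);cv2.imwrite(f"pics/{n}.png",im)
def spot(c,names):
    for n in names:
        for d in r.spot_point(n,c)[:4]:
            P=w(c,d["at"]);print(c,n,round(d["conf"],2),P.round(4),pix(c,P).round(0))
E
python3 - <<'E'
from h import *
s=r.read_state();print(s)
for c in("scene","top"):
    m=r.camera_model(c);print({k:(np.array(v).round(3).tolist()) for k,v in m.items()})
    save(c,c+"0")
    spot(c,["sample","small_sample","wax_stick","carrier","seat","grip","hook_toe","rail","loading_gap","parking_place","keeper"])
E
```

```text
pics
{'time': 0.0, 'joint_positions': array([-1.17760469,  0.33284317, -0.06470176,  1.46095926,  0.02162786,
        1.34990718, -0.08851665]), 'joint_vel': array([-0.00160223, -0.00017571, -0.00026599,  0.00087775, -0.00051705,
       -0.00085338, -0.00064911]), 'joint_torque': array([-1.61606640e-03, -6.23277497e+01,  2.36715964e-02, -3.89902210e+01,
       -6.14076597e-02,  3.95386107e-02,  1.33779745e-04]), 'ee_pos': array([0.25229986, 0.57137837, 0.22176331]), 'eef_rot': array([ 2.06395319e-01,  9.78468430e-01, -7.03186091e-04, -1.00150822e-04]), 'ft_force': array([ 0.24300647, -0.33733465, -0.59681864]), 'torque': array([0.04980597, 0.04006384, 0.00382957]), 'grip_force': 0.0, 'width': 0.08708806526784914}
{'fx': 431.482, 'fy': 431.482, 'cx': 318.839, 'cy': 194.697, 'T': [[-0.528, 0.403, -0.748, -0.19], [-0.849, -0.236, 0.472, 0.613], [0.014, 0.884, 0.467, 0.558], [0.0, 0.0, 0.0, 1.0]]}
scene sample 0.7 [0.4772 0.1754 0.0073] [324. 246.]
scene sample 0.55 [ 0.5929  0.2997 -0.0011] [251. 240.]
scene small_sample 0.81 [ 0.4481  0.0096 -0.001 ] [389. 235.]
scene wax_stick 0.69 [ 
[... 809 characters left out ...]
275. 178.]
top small_sample 0.62 [0.4466 0.0107 0.0032] [403. 241.]
top wax_stick 0.7 [0.3993 0.0597 0.0045] [382. 263.]
top carrier 0.75 [0.4298 0.3479 0.0033] [251. 251.]
top carrier 0.68 [0.5256 0.3523 0.0965] [241. 202.]
top seat 0.56 [0.4308 0.3488 0.0042] [250. 250.]
top grip 0.79 [0.5036 0.3539 0.1524] [235. 208.]
top grip 0.58 [0.5238 0.3518 0.0957] [242. 202.]
top hook_toe 0.63 [0.5273 0.3506 0.0955] [242. 201.]
top rail 0.56 [0.6006 0.0901 0.0017] [365. 174.]
top loading_gap 0.95 [0.6089 0.1531 0.1421] [339. 154.]
top parking_place 0.6 [ 0.6208 -0.0129  0.138 ] [423. 147.]
top parking_place 0.21 [ 0.4769  0.1739 -0.002 ] [329. 229.]
top keeper 0.8 [0.4002 0.3463 0.0061] [251. 264.]
```

View pics/scene0.png

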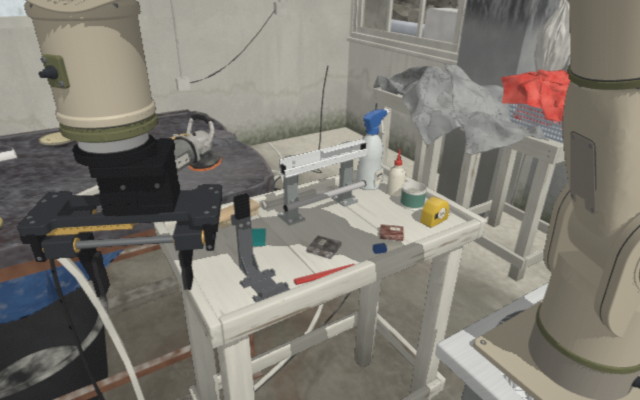

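View pics/top0.png

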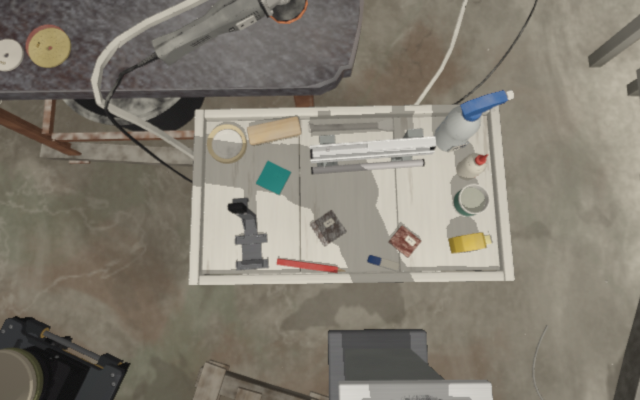

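The scene shows three plates. In the top view they are grey mottled at (328,228), turquoise at (274,177) and reddish and smaller at (404,239). The grey one fits the description. I'll confirm it in an enlarged crop and measure its orientation.

```bash
python3 - <<'E'
from h import *
save("top","crop1",(205,135,445,285),3.3)
c="top"; im=np.array(r.camera(c)); 
# rectify plane z=0.01
z=0.01; xs=np.arange(0.36,0.64,0.0005); ys=np.arange(0.42,-0.06,-0.0005)
def rect(c,im,x0,x1,y0,y1,z,s=0.0005):
    src=np.float32([pix(c,(x,y,z)) for x,y in((x1,y1),(x1,y0),(x0,y0),(x0,y1))])
    W=int((y1-y0)/s);H=int((x1-x0)/s)
    return cv2.warpPerspective(im,cv2.getPerspectiveTransform(src,np.float32([[0,0],[W,0],[W,H],[0,H]])),(W,H),flags=cv2.INTER_CUBIC)
for c,z in(("top",.01),("scene",.01)):
    im=np.array(r.camera(c))
    x0,x1,y0,y1=.42,.54,.12,.23
    R=rect(c,im,x0,x1,y0,y1,z)
    cv2.imwrite(f"pics/rect_{c}.png",R[...,::-1])
    g=cv2.cvtColor(R,cv2.COLOR_RGB2GRAY); t,m=cv2.threshold(g,0,255,cv2.THRESH_BINARY_INV+cv2.THRESH_OTSU)
    m=cv2.morphologyEx(m,cv2.MORPH_CLOSE,np.ones((15,15)));m=cv2.morphologyEx(m,cv2.MORPH_OPEN,np.ones((25,25)))
    for k in cv2.findContours(m,cv2.RETR_EXTERNAL,cv2.CHAIN_APPROX_NONE)[0]:
        if cv2.contourArea(k)<3000: continue
        (u,v),(a,b),th=cv2.minAreaRect(k); B=cv2.boxPoints(((u,v),(a,b),th))
        print(c,t,"ctr",x1-v*.0005,y1-u*.0005,"size",a*.0005,b*.0005,"corners",[(round(float(x1-q[1]*.0005),4),round(float(y1-q[0]*.0005),4)) for q in B])
    cv2.imwrite(f"pics/mask_{c}.png",m)
a=cv2.imread("pics/rect_top.png");b=cv2.imread("pics/rect_scene.png");cv2.imwrite("pics/rr.png",cv2.resize(np.hstack([a,b,cv2.imread("pics/mask_top.png"),cv2.imread("pics/mask_scene.png")]),None,fx=.9,fy=.9))
for i in range(3):
    for c in("scene","top"):
        r.camera(c); spot(c,["seat","grip","hook_toe","keeper","loading_gap","parking_place","rail","sample"])
E
```

```text
top 164.0 ctr 0.48025 0.17525000000000002 size 0.11950000000000001 0.1095 corners [(0.54, 0.23), (0.54, 0.1205), (0.4205, 0.1205), (0.4205, 0.23)]
scene 156.0 ctr 0.48025 0.17525000000000002 size 0.11950000000000001 0.1095 corners [(0.54, 0.23), (0.54, 0.1205), (0.4205, 0.1205), (0.4205, 0.23)]
scene seat 0.64 [0.4271 0.3458 0.0107] [264. 283.]
scene grip 0.95 [0.503 0.353 0.148] [240. 206.]
scene hook_toe 0.65 [0.526  0.3554 0.0931] [237. 225.]
scene keeper 0.6 [0.3976 0.3437 0.008 ] [272. 292.]
scene loading_gap 0.88 [0.6062 0.1511 0.1435] [304. 167.]
scene loading_gap 0.28 [0.6041 0.0892 0.059 ] [326. 194.]
scene parking_place 0.75 [ 0.6155 -0.0114  0.1407] [358. 154.]
scene rail 0.9 [0.5989 0.0855 0.0026] [328. 214.]
scene sample 0.88 [0.4757 0.1746 0.0021] [325. 248.]
scene sample 0.73 [0.59   0.2962 0.0039] [253. 239.]
top seat 0.65 [ 0.4299  0.3482 -0.0005] [251. 251.]
top seat 0.6 [ 0.4766  0.1769 -0.0045] [328. 229.]
top grip 0.56 [0.5037 0.3542 0.1469] [235. 209.]
top grip 0.43 [0.3982 0.0602 0.0027] [382. 263.]
top grip 0.31 [0.4473 0.0106 0.0013] [403. 241.]
top hook_toe 
[... 1893 characters left out ...]
3 0.1416] [304. 168.]
scene rail 0.88 [0.6014 0.086  0.0011] [327. 214.]
scene sample 0.68 [0.4783 0.1758 0.0032] [323. 247.]
scene sample 0.51 [0.5901 0.296  0.0023] [253. 239.]
top seat 0.82 [0.4303 0.3479 0.0036] [251. 251.]
top seat 0.69 [0.3976 0.3432 0.0073] [252. 266.]
top grip 0.84 [0.505  0.3553 0.1502] [234. 208.]
top hook_toe 0.69 [0.5261 0.3532 0.0977] [241. 201.]
top keeper 0.56 [0.3978 0.343  0.0043] [253. 265.]
top loading_gap 0.64 [0.6106 0.1513 0.1443] [340. 153.]
top parking_place 0.61 [ 0.618  -0.0119  0.1386] [422. 149.]
top rail 0.95 [0.6011 0.0906 0.003 ] [365. 173.]
top sample 0.75 [ 0.4759  0.1737 -0.0053] [329. 229.]
top sample 0.64 [0.399  0.3438 0.0059] [252. 265.]
```

View pics/crop1.png

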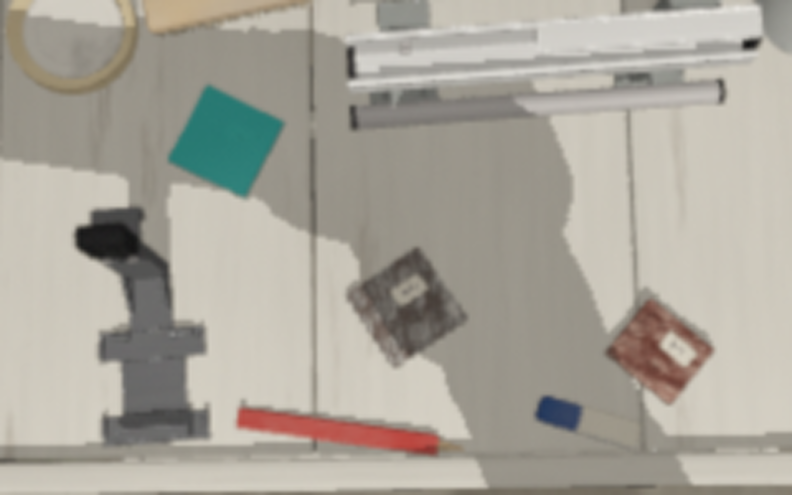

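View pics/rr.png

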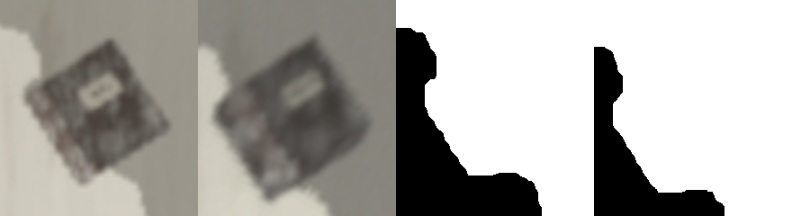

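The crop confirms it: grey mottled square at top-view pixel (328,228). The turquoise plate at (274,177) and the reddish one at (404,239) are not it. Next I refine the yaws with rectified views.

```bash
cat >> h.py <<'E'
def rect(c,im,x0,x1,y0,y1,z,s=0.0005):
    src=np.float32([pix(c,(x,y,z)) for x,y in((x1,y1),(x1,y0),(x0,y0),(x0,y1))])
    W=int(round((y1-y0)/s));H=int(round((x1-x0)/s))
    return cv2.warpPerspective(im,cv2.getPerspectiveTransform(src,np.float32([[0,0],[W,0],[W,H],[0,H]])),(W,H),flags=cv2.INTER_CUBIC)
E
python3 - <<'E'
from h import *
im=np.array(r.camera("top"));ims=np.array(r.camera("scene"))
for c,I in(("top",im),("scene",ims)):
    R=rect(c,I,.42,.54,.12,.235,.01); g=cv2.cvtColor(R,cv2.COLOR_RGB2GRAY)
    for t in(105,115,125):
        m=cv2.threshold(g,t,255,cv2.THRESH_BINARY_INV)[1]
        m=cv2.morphologyEx(m,cv2.MORPH_CLOSE,cv2.getStructuringElement(cv2.MORPH_ELLIPSE,(21,21)));m=cv2.morphologyEx(m,cv2.MORPH_OPEN,cv2.getStructuringElement(cv2.MORPH_ELLIPSE,(21,21)))
        k=max(cv2.findContours(m,cv2.RETR_EXTERNAL,cv2.CHAIN_APPROX_NONE)[0],key=cv2.contourArea)
        (u,v),(a,b),th=cv2.minAreaRect(k);print(c,t,round(.54-v*.0005,4),round(.235-u*.0005,4),a/2,b/2,th)
A=rect("top",im,.375,.475,.295,.395,.008,.00025)
B=rect("scene",ims,.375,.475,.295,.395,.008,.00025)
for k in range(0,400,40):
    for M in(A,B): M[k,::4]=(0,255,0);M[::4,k]=(0,255,0)
cv2.imwrite("pics/carr.png",np.hstack([A,B])[...,::-1])
C=rect("top",im,.56,.66,-.05,.23,.154,.0004)
D=rect("top",im,.56,.66,-.05,.23,.172,.0004)
for M in(C,D):
    M[::25,::4]=(0,255,0);M[::4,::50]=(0,255,0)
cv2.imwrite("pics/rail.png",np.vstack([C,D])[...,::-1])
E
```

```text
top 105 0.48 0.1744 60.20307159423828 50.33185958862305 61.26020431518555
top 115 0.4786 0.176 60.38459777832031 57.831024169921875 57.2647705078125
top 125 0.4786 0.176 61.625633239746094 59.7849235534668 57.528804779052734
scene 105 0.4743 0.1774 64.90863037109375 69.86378479003906 56.003543853759766
scene 115 0.4744 0.1774 66.81270599365234 71.65747833251953 56.82148742675781
scene 125 0.4818 0.1813 86.0946273803711 73.89019012451172 57.45000076293945
```

View pics/carr.png

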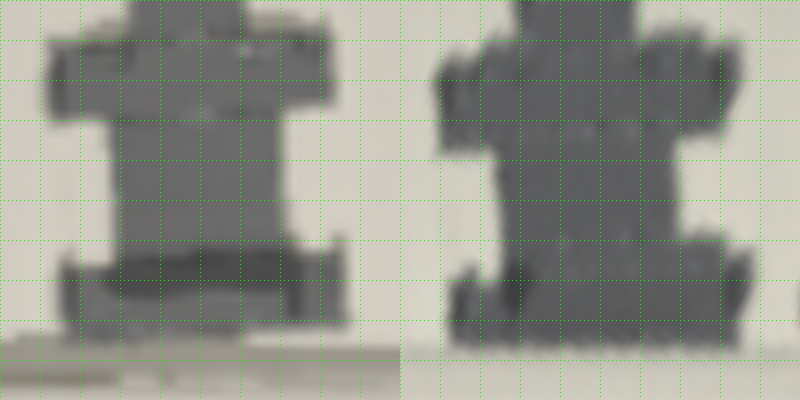

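View pics/rail.png

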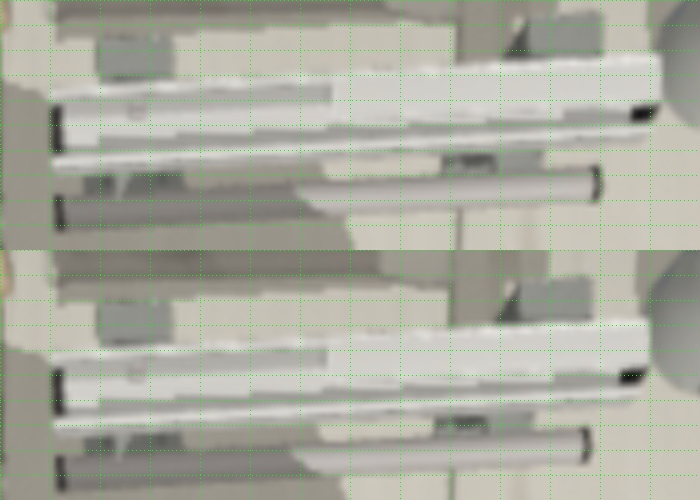

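Request:
arm_command:
  xyz:
    - [0.227, -0.396, 0]
    - [0.227, -0.396, 0]
    - [0.227, -0.396, 0]
    - [0.227, -0.396, 0]
    - [0.227, -0.396, 0]
    - [0.227, -0.396, 0]
    - [0.227, -0.396, 0]
    - [0.227, -0.396, 0]
    - [0.227, -0.396, 0]
    - [0.227, -0.396, 0]
    - [0.227, -0.396, 0]
    - [0.227, -0.396, 0]
    - [0.227, -0.396, 0]
    - [0.227, -0.396, -0.15]
    - [0.227, -0.396, -0.15]
    - [0.227, -0.396, -0.15]
    - [0.227, -0.396, -0.17]
    - [0.227, -0.396, -0.17]
    - [0.227, -0.396, -0.17]
    - [0.227, -0.396, -0.17]
  rot:
    - [0, 0, 0.985]
    - [0, 0, 0.985]
    - [0, 0, 0.985]
    - [0, 0, 0.985]
    - [0, 0, 0.985]
    - [0, 0, 0.985]
    - [0, 0, 0.985]
    - [0, 0, 0.985]
    - [0, 0, 0.985]
    - [0, 0, 0.985]
    - [0, 0, 0.985]
    - [0, 0, 0.985]
    - [0, 0, 0.985]
    - [0, 0, 0.985]
    - [0, 0, 0.985]
    - [0, 0, 0.985]
    - [0, 0, 0.985]
    - [0, 0, 0.985]
    - [0, 0, 0.985]
    - [0, 0, 0.985]
  grip: 1
  squeeze: 30

```text
time: 5.87
ee_pos: [0.4804, 0.1765, 0.0546]
eef_rot: [-0.281, 0.96, 0.0, 0.001]
ft_force: [1.4, 0.5, 0.7]
width: 0.0867
grip_force: 0.0
```

Request:
arm_command:
  xyz:
    - [-0.001, 0, -0.03]
    - [-0.001, 0, -0.048]
    - [-0.001, 0, -0.05]
    - [-0.001, 0, -0.05]
    - [-0.001, 0, -0.05]
    - [-0.001, 0, -0.05]
  rot:
    - [0, 0, 0]
    - [0, 0, 0]
    - [0, 0, 0]
    - [0, 0, 0]
    - [0, 0, 0]
    - [0, 0, 0]

```text
time: 6.37
ee_pos: [0.4799, 0.1765, 0.0048]
eef_rot: [-0.281, 0.96, 0.0, 0.002]
ft_force: [0.2, -0.4, 0.5]
width: 0.0875
grip_force: 0.0
```

```bash
python3 - <<'E'
from h import *
s=r.read_state();print(s["ee_pos"],s["ft_force"])
im=np.array(r.camera("top"));ims=np.array(r.camera("scene"))
a=cv2.resize(im[180:280,250:400],None,fx=2.6,fy=2.6,interpolation=2);b=cv2.resize(ims[180:280,250:400],None,fx=2.6,fy=2.6,interpolation=2)
cv2.imwrite("pics/g1.png",np.hstack([a,b])[...,::-1])
E
```

```text
[0.47992405 0.17649027 0.00475698] [ 0.21125592 -0.37379436  0.49478441]
```

View pics/g1.png

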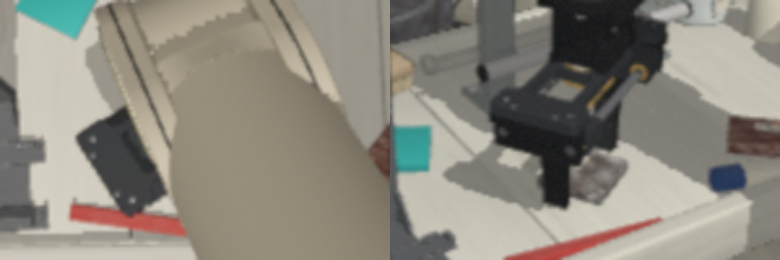

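The fingers straddle the grey sample (right half, at about (590,175)). Close.

Request:
arm_command:
  xyz:
    - [0, 0, -0.002]
    - [0, 0, -0.002]
    - [0, 0, -0.002]
    - [0, 0, -0.002]
    - [0, 0, -0.002]
    - [0, 0, -0.002]
    - [0, 0, -0.002]
    - [0, 0, -0.002]
  rot:
    - [0, 0, 0]
    - [0, 0, 0]
    - [0, 0, 0]
    - [0, 0, 0]
    - [0, 0, 0]
    - [0, 0, 0]
    - [0, 0, 0]
    - [0, 0, 0]
  grip: 0
  squeeze: 30

```text
time: 7.13
ee_pos: [0.4784, 0.1758, 0.0006]
eef_rot: [-0.281, 0.96, 0.0, -0.0]
ft_force: [-0.6, 0.0, 0.3]
width: 0.0596
grip_force: 30.0
```

```bash
python3 - <<'E'
from scipy.spatial.transform import Rotation as R
import numpy as np
y=np.array([-np.sin(np.radians(4)),np.cos(np.radians(4)),0])
for t in (0,20):
    q=R.from_rotvec(-np.radians(t)*y)*R.from_rotvec([0,0,np.radians(94-122.6)]);print(t,q.as_rotvec().round(3))
c=np.array([.4288,.3462]);e=np.array([np.cos(np.radians(4)),np.sin(np.radians(4))])
print(c+.0064*e-[.4784,.1758])
E
```

```text
0 [ 0.     0.    -0.499]
20 [ 0.111 -0.335 -0.494]
[-0.04321559  0.17084644]
```

Request:
arm_command:
  xyz:
    - [0, 0, 0.04]
    - [0, 0, 0.08]
    - [-0.01, 0.03, 0.08]
    - [-0.02, 0.06, 0.08]
    - [-0.03, 0.09, 0.08]
    - [-0.036, 0.12, 0.08]
    - [-0.043, 0.15, 0.08]
    - [-0.043, 0.171, 0.08]
    - [-0.043, 0.171, 0.08]
    - [-0.043, 0.171, 0.08]
    - [-0.043, 0.171, 0.06]
    - [-0.043, 0.171, 0.04]
    - [-0.043, 0.171, 0.04]
    - [-0.043, 0.171, 0.04]
  rot:
    - [0, 0, 0]
    - [0, 0, 0]
    - [0.02, -0.05, -0.08]
    - [0.04, -0.1, -0.16]
    - [0.06, -0.15, -0.24]
    - [0.08, -0.23, -0.34]
    - [0.1, -0.3, -0.44]
    - [0.111, -0.335, -0.494]
    - [0.111, -0.335, -0.494]
    - [0.111, -0.335, -0.494]
    - [0.111, -0.335, -0.494]
    - [0.111, -0.335, -0.494]
    - [0.111, -0.335, -0.494]
    - [0.111, -0.335, -0.494]

```text
time: 8.3
ee_pos: [0.4351, 0.3456, 0.0399]
eef_rot: [-0.035, 0.984, 0.005, 0.173]
ft_force: [0.5, -0.7, -0.9]
width: 0.0596
grip_force: 30.0
```

```bash
python3 - <<'E'
from h import *
from scipy.spatial.transform import Rotation as R
s=r.read_state();print(s["ee_pos"],s["ft_force"],s["width"]); M=R.from_quat(s["eef_rot"]).as_matrix();print(M.round(3))
im=np.array(r.camera("top"));ims=np.array(r.camera("scene"))
spot("top",["sample","seat","keeper","grip","hook_toe"]);spot("scene",["sample","seat","keeper","grip","hook_toe"])
a=cv2.resize(im[180:280,200:330],None,fx=3,fy=3,interpolation=2);b=cv2.resize(ims[220:320,200:330],None,fx=3,fy=3,interpolation=2)
cv2.imwrite("pics/g2.png",np.hstack([a,b])[...,::-1])
E
```

```text
[0.43513732 0.34560146 0.03988117] [ 0.4625885  -0.67271256 -0.87957585] 0.05955987669466515
[[-0.938 -0.07   0.34 ]
 [-0.067  0.998  0.022]
 [-0.341 -0.002 -0.94 ]]
top sample 0.81 [0.4373 0.3465 0.0336] [249. 247.]
top sample 0.8 [ 0.5944  0.2972 -0.0015] [274. 178.]
top seat 0.37 [0.4003 0.0615 0.0031] [381. 262.]
top grip 0.76 [0.5073 0.3532 0.1484] [236. 207.]
top hook_toe 0.6 [0.5249 0.3513 0.0958] [242. 202.]
top hook_toe 0.56 [0.507  0.3557 0.1519] [234. 207.]
scene sample 0.94 [0.4369 0.3455 0.0435] [261. 267.]
scene sample 0.61 [0.5923 0.2981 0.0038] [252. 238.]
scene sample 0.27 [ 0.4021  0.0568 -0.003 ] [386. 251.]
scene seat 0.82 [0.4283 0.3433 0.0067] [265. 284.]
scene keeper 0.71 [0.3991 0.3423 0.008 ] [272. 291.]
scene grip 0.9 [0.5039 0.3506 0.151 ] [241. 204.]
scene grip 0.25 [0.5981 0.0843 0.0036] [329. 213.]
scene hook_toe 0.95 [0.5239 0.3508 0.0922] [239. 225.]
```

View pics/g2.png

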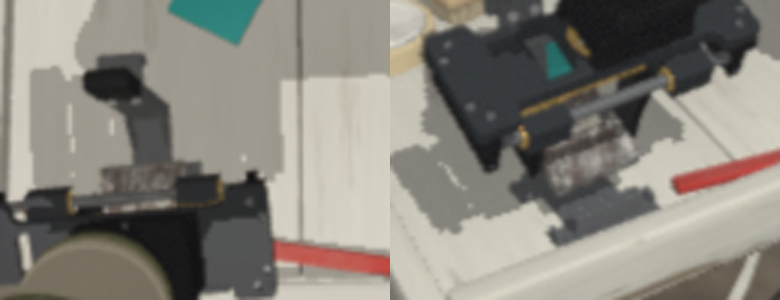

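The sample is tilted rear-up over the tray: rear edge at (140,175) left, front edge above the tray at (585,185) right. It is aligned, so I descend.

Request:
arm_command:
  xyz:
    - [0, 0.0005, -0.01]
    - [0, 0.0005, -0.02]
    - [0, 0.0005, -0.023]
    - [0, 0.0005, -0.0235]
    - [0, 0.0005, -0.024]
    - [0, 0.0005, -0.024]
  rot:
    - [0, 0, 0]
    - [0, 0, 0]
    - [0, 0, 0]
    - [0, 0, 0]
    - [0, 0, 0]
    - [0, 0, 0]

```text
time: 9.4
ee_pos: [0.4355, 0.3473, 0.0165]
eef_rot: [-0.035, 0.984, 0.006, 0.174]
ft_force: [0.4, 0.5, -0.9]
width: 0.0594
grip_force: 30.0
```

Request:
arm_command:
  xyz:
    - [0, -0.0005, -0.001]
    - [0, -0.0005, -0.002]
    - [0, -0.0005, -0.002]
  rot:
    - [0, 0, 0]
    - [0, 0, 0]
    - [0, 0, 0]

```text
time: 9.65
ee_pos: [0.4356, 0.3469, 0.0148]
eef_rot: [-0.034, 0.984, 0.006, 0.174]
ft_force: [0.5, -0.2, -0.5]
width: 0.0596
grip_force: 30.0
```

Request:
arm_command:
  xyz:
    - [0, -0.0005, -0.001]
    - [0, -0.0005, -0.001]
    - [0, -0.0005, -0.002]
    - [0, -0.0005, -0.002]
  rot:
    - [0, 0, 0]
    - [0, 0, 0]
    - [0, 0, 0]
    - [0, 0, 0]

```text
time: 9.98
ee_pos: [0.4362, 0.3469, 0.0135]
eef_rot: [-0.034, 0.984, 0.007, 0.174]
ft_force: [-0.6, -0.4, 6.5]
width: 0.0596
grip_force: 30.0
```

Request:
arm_command:
  xyz:
    - [0, 0, 0.002]
    - [-0.002, 0, 0.002]
    - [-0.004, 0, 0.002]
    - [-0.006, -0.0005, 0.002]
    - [-0.007, -0.0005, 0.002]
    - [-0.007, -0.0005, 0.002]
  rot:
    - [0, 0, 0]
    - [0, 0, 0]
    - [0, 0, 0]
    - [0, 0, 0]
    - [0, 0, 0]
    - [0, 0, 0]

```text
time: 10.48
ee_pos: [0.4281, 0.3456, 0.0144]
eef_rot: [-0.035, 0.984, 0.006, 0.174]
ft_force: [-0.3, 0.2, -1.0]
width: 0.0599
grip_force: 30.0
```

Request:
arm_command:
  xyz:
    - [-0.001, 0, 0]
    - [-0.002, 0, 0]
    - [-0.002, 0, 0]
  rot:
    - [0, 0, 0]
    - [0, 0, 0]
    - [0, 0, 0]

```text
time: 10.73
ee_pos: [0.4264, 0.3457, 0.0145]
eef_rot: [-0.035, 0.984, 0.006, 0.174]
ft_force: [1.4, -0.4, -0.8]
width: 0.0598
grip_force: 30.0
```

Request:
arm_command:
  xyz:
    - [0, 0, -0.0012]
    - [0, 0, -0.0025]
    - [0, 0, -0.0037]
    - [0, 0, -0.005]
    - [0, 0, -0.005]
    - [0, 0, -0.0063]
    - [0, 0, -0.0076]
    - [0, 0, -0.0088]
    - [0, 0, -0.0088]
  rot:
    - [-0.003, 0.044, 0]
    - [-0.006, 0.087, 0]
    - [-0.009, 0.131, 0]
    - [-0.012, 0.174, 0]
    - [-0.012, 0.174, 0]
    - [-0.015, 0.218, 0]
    - [-0.018, 0.261, 0]
    - [-0.021, 0.304, 0]
    - [-0.021, 0.304, 0]

```text
time: 11.48
ee_pos: [0.4273, 0.3453, 0.0055]
eef_rot: [-0.034, 0.999, 0.001, 0.022]
ft_force: [0.4, 0.6, -1.0]
width: 0.0597
grip_force: 30.0
```

Request:
arm_command:
  xyz:
    - [0, 0, -0.0008]
    - [0, 0, -0.0016]
    - [0, 0, -0.002]
    - [0, 0, -0.002]
  rot:
    - [-0.002, 0.022, 0]
    - [-0.003, 0.044, 0]
    - [-0.003, 0.044, 0]
    - [-0.003, 0.044, 0]

```text
time: 11.82
ee_pos: [0.4263, 0.3459, 0.0044]
eef_rot: [-0.035, 0.999, 0.0, 0.0]
ft_force: [-2.6, -2.4, 9.0]
width: 0.0598
grip_force: 30.0
```

```bash
python3 - <<'E'
from h import *
s=r.read_state();print(s["ee_pos"],s["ft_force"],s["torque"],s["eef_rot"])
for i in range(2):
    im=np.array(r.camera("top"));ims=np.array(r.camera("scene"))
    spot("top",["sample","seat","keeper","grip","hook_toe"]);spot("scene",["sample","seat","keeper","grip","hook_toe"])
E
```

```text
[0.4262993  0.34589873 0.00439921] [-2.5641265  -2.40666712  8.99496347] [-0.53887733  0.48059799 -0.00164482] [-3.50770620e-02  9.99384546e-01  1.27702965e-04  3.34421291e-04]
top sample 0.71 [0.5002 0.356  0.1508] [234. 210.]
top sample 0.64 [ 0.6173 -0.0136  0.1375] [423. 149.]
top sample 0.61 [ 0.5962  0.3003 -0.0013] [273. 177.]
top seat 0.21 [0.398  0.0619 0.0026] [381. 263.]
top grip 0.58 [0.5031 0.3516 0.149 ] [236. 209.]
top hook_toe 0.94 [0.5189 0.3544 0.0935] [241. 205.]
scene sample 0.76 [0.4262 0.3466 0.0093] [264. 284.]
scene sample 0.28 [0.4272 0.3451 0.0064] [265. 284.]
scene seat 0.44 [0.391  0.343  0.0102] [274. 293.]
scene keeper 0.93 [0.3947 0.3422 0.0091] [273. 292.]
scene grip 0.65 [0.4991 0.3548 0.1524] [240. 205.]
scene hook_toe 0.73 [0.5256 0.3528 0.0919] [238. 225.]
top sample 0.79 [ 0.595   0.2998 -0.0019] [273. 178.]
top grip 0.95 [0.5006 0.3561 0.1482] [234. 210.]
top hook_toe 0.75 [0.5214 0.3546 0.0987] [240. 203.]
scene sample 0.68 [0.4251 0.3451 0.0078] [265. 284.]
scene sample 0.48 [0.6034 0.0908 0.061 ] [326. 193.]
scene seat 0.67 [0.4239 0.345  0.0096] [265. 284.]
scene seat 0.58 [ 0.6151 -0.0065  0.14  ] [356. 155.]
scene seat 0.44 [0.4991 0.3525 0.1496] [241. 206.]
scene keeper 0.79 [0.3929 0.3462 0.0089] [272. 294.]
scene grip 0.87 [0.4979 0.355  0.15  ] [241. 206.]
scene hook_toe 0.57 [0.5202 0.3555 0.0938] [238. 226.]
```

Request:
arm_command:
  xyz:
    - [0, 0, 0.001]
    - [0, 0, 0.001]
    - [0, 0, 0.001]
    - [0, 0, 0.001]
    - [0, 0, 0.001]
    - [0, 0, 0.02]
    - [0, 0, 0.06]
    - [0, 0, 0.1]
    - [0, 0, 0.14]
    - [0, 0, 0.18]
    - [0, 0, 0.22]
    - [0, 0, 0.22]
  rot:
    - [0, 0, 0]
    - [0, 0, 0]
    - [0, 0, 0]
    - [0, 0, 0]
    - [0, 0, 0]
    - [0, 0, 0]
    - [0, 0, 0]
    - [0, 0, 0]
    - [0, 0, 0]
    - [0, 0, 0]
    - [0, 0, 0]
    - [0, 0, 0]
  grip: 1

```text
time: 14.02
ee_pos: [0.4289, 0.348, 0.2323]
eef_rot: [-0.035, 0.999, 0.004, 0.005]
ft_force: [0.9, 1.2, -0.3]
width: 0.087
grip_force: 0.0
```

```bash
python3 - <<'E'
from h import *
s=r.read_state();print(s["ee_pos"])
for i in range(3):
    im=np.array(r.camera("top"));ims=np.array(r.camera("scene"))
    spot("top",["grip","hook_toe"]);spot("scene",["sample","seat","keeper","grip","hook_toe"])
a=cv2.resize(im[180:280,200:330],None,fx=3,fy=3,interpolation=2);b=cv2.resize(ims[190:310,200:330],None,fx=3,fy=3,interpolation=2)
b=b[:,:390]; a=cv2.copyMakeBorder(a,0,60,0,0,0)
cv2.imwrite("pics/g3.png",np.hstack([a,b])[...,::-1])
E
```

```text
[0.42892423 0.34796674 0.23225696]
top grip 0.52 [0.5014 0.3542 0.1484] [235. 210.]
top hook_toe 0.55 [0.5241 0.3539 0.0949] [241. 202.]
scene sample 0.68 [ 5.941e-01  2.971e-01 -1.000e-04] [252. 239.]
scene sample 0.56 [0.4247 0.3448 0.0069] [265. 285.]
scene seat 0.57 [0.4257 0.3446 0.0076] [265. 284.]
scene keeper 0.84 [0.3923 0.3452 0.0092] [272. 293.]
scene keeper 0.68 [ 0.6157 -0.0086  0.1401] [357. 154.]
scene grip 0.93 [0.4991 0.3542 0.1505] [241. 206.]
scene hook_toe 0.77 [0.5236 0.3517 0.0927] [239. 225.]
top grip 0.53 [0.5033 0.3536 0.1504] [235. 209.]
top grip 0.45 [0.4007 0.0614 0.0048] [381. 262.]
scene sample 0.68 [0.4248 0.3459 0.0091] [265. 284.]
scene sample 0.66 [0.5915 0.2982 0.0021] [252. 239.]
scene seat 0.73 [0.4236 0.3457 0.006 ] [265. 286.]
scene keeper 0.83 [0.3905 0.3443 0.0096] [273. 294.]
scene grip 0.63 [0.4991 0.3545 0.1505] [240. 206.]
scene hook_toe 0.91 [0.5221 0.353  0.0925] [239. 226.]
top grip 0.69 [0.502  0.3575 0.1503] [233. 209.]
top hook_toe 0.71 [0.5197 0.3549 0.0972] [240. 204.]
scene sample 0.95 [0.4229 0.3416 0.0093] [267. 284.]
scene sample 0.78 [0.5956 0.2962 0.003 ] [252. 238.]
scene seat 0.75 [0.4245 0.3452 0.0086] [265. 284.]
scene keeper 0.72 [ 0.4025  0.0582 -0.0012] [386. 250.]
scene keeper 0.64 [0.502  0.3533 0.1493] [240. 206.]
scene keeper 0.61 [0.395  0.3424 0.0083] [273. 293.]
scene keeper 0.42 [0.4219 0.3429 0.0086] [267. 285.]
scene grip 0.97 [0.5    0.3537 0.1511] [241. 205.]
scene hook_toe 0.91 [0.5212 0.3533 0.0953] [239. 225.]
scene hook_toe 0.53 [0.424  0.3432 0.0069] [266. 285.]
```

View pics/g3.png

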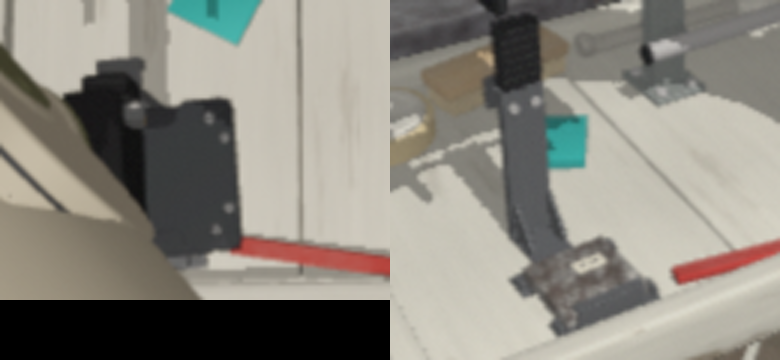

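The sample lies flat in the tray with its front edge under the keeper (right half, at (585,265)). Next I take the grip.

Request:
arm_command:
  xyz:
    - [0.025, 0.002, 0]
    - [0.05, 0.004, 0]
    - [0.073, 0.006, 0]
    - [0.073, 0.006, 0]
    - [0.073, 0.006, -0.03]
    - [0.073, 0.006, -0.06]
    - [0.073, 0.006, -0.09]
    - [0.073, 0.006, -0.098]
    - [0.073, 0.006, -0.098]
    - [0.073, 0.006, -0.098]
  rot:
    - [0, 0, 0.01]
    - [0, 0, 0.01]
    - [0, 0, 0.01]
    - [0, 0, 0.01]
    - [0, 0, 0.01]
    - [0, 0, 0.01]
    - [0, 0, 0.01]
    - [0, 0, 0.01]
    - [0, 0, 0.01]
    - [0, 0, 0.01]

```text
time: 16.2
ee_pos: [0.4997, 0.3521, 0.1269]
eef_rot: [-0.04, 0.999, 0.001, 0.0]
ft_force: [-0.3, -0.2, 0.5]
width: 0.0867
grip_force: 0.0
```

Request:
arm_command:
  xyz:
    - [0.0015, 0.001, 0.004]
    - [0.0015, 0.001, 0.004]
    - [0.0015, 0.001, 0.004]
    - [0.0015, 0.001, 0.004]
    - [0.0015, 0.001, 0.004]
    - [0.0015, 0.001, 0.004]
    - [0.0015, 0.001, 0.004]
    - [0.0015, 0.001, 0.004]
    - [0.0015, 0.001, 0.004]
    - [0.0015, 0.001, 0.004]
    - [0.0015, 0.001, 0.004]
    - [0.0015, 0.001, 0.004]
  rot:
    - [0, 0, 0]
    - [0, 0, 0]
    - [0, 0, 0]
    - [0, 0, 0]
    - [0, 0, 0]
    - [0, 0, 0]
    - [0, 0, 0]
    - [0, 0, 0]
    - [0, 0, 0]
    - [0, 0, 0]
    - [0, 0, 0]
    - [0, 0, 0]
  grip: 0
  squeeze: 55

```text
time: 17.2
ee_pos: [0.501, 0.3526, 0.1297]
eef_rot: [-0.04, 0.999, 0.0, 0.0]
ft_force: [1.1, 0.0, -1.1]
width: 0.0295
grip_force: 55.0
```

Request:
arm_command:
  xyz:
    - [0, 0, 0.01]
    - [0, 0, 0.025]
    - [0, 0, 0.045]
    - [0, 0, 0.065]
    - [0, 0, 0.085]
    - [0.005, -0.02, 0.085]
    - [0.01, -0.045, 0.085]
    - [0.015, -0.07, 0.085]
    - [0.02, -0.095, 0.085]
    - [0.025, -0.12, 0.085]
    - [0.03, -0.145, 0.085]
    - [0.035, -0.17, 0.085]
    - [0.04, -0.19, 0.085]
    - [0.044, -0.2, 0.085]
    - [0.044, -0.203, 0.085]
    - [0.044, -0.203, 0.085]
    - [0.044, -0.203, 0.085]
  rot:
    - [0, 0, 0]
    - [0, 0, 0]
    - [0, 0, 0]
    - [0, 0, 0]
    - [0, 0, 0]
    - [0, 0, -0.005]
    - [0, 0, -0.01]
    - [0, 0, -0.015]
    - [0, 0, -0.022]
    - [0, 0, -0.022]
    - [0, 0, -0.022]
    - [0, 0, -0.022]
    - [0, 0, -0.022]
    - [0, 0, -0.022]
    - [0, 0, -0.022]
    - [0, 0, -0.022]
    - [0, 0, -0.022]

```text
time: 18.62
ee_pos: [0.5444, 0.1515, 0.2147]
eef_rot: [-0.03, 1.0, 0.001, -0.0]
ft_force: [-0.2, 0.1, -3.9]
width: 0.0295
grip_force: 55.0
```

```bash
python3 - <<'E'
from h import *
s=r.read_state();print(s["time"],s["ee_pos"],s["ft_force"],s["torque"])
for i in range(3):
    im=np.array(r.camera("top"));ims=np.array(r.camera("scene"))
    spot("top",["sample","seat","grip","hook_toe","loading_gap"]);spot("scene",["sample","seat","keeper","grip","hook_toe","loading_gap"])
b=cv2.resize(ims[130:280,250:400],None,fx=2.6,fy=2.6,interpolation=2);a=cv2.resize(im[120:270,270:420],None,fx=2.6,fy=2.6,interpolation=2)
cv2.imwrite("pics/g4.png",np.hstack([a,b])[...,::-1])
E
```

```text
18.6167 [0.54443962 0.15150123 0.21471031] [-0.20159961  0.14887157 -3.91060098] [ 0.13826107 -0.13984586  0.0348386 ]
top sample 0.95 [0.4675 0.1473 0.0835] [342. 229.]
top sample 0.58 [ 0.5944  0.2993 -0.0012] [273. 178.]
top sample 0.49 [0.47   0.1454 0.0892] [343. 227.]
top seat 0.84 [0.4722 0.1481 0.0864] [342. 226.]
top hook_toe 0.24 [0.4394 0.1456 0.0895] [344. 242.]
top loading_gap 0.71 [0.4657 0.1484 0.0865] [342. 230.]
scene sample 0.79 [0.4664 0.1477 0.0957] [338. 211.]
scene sample 0.61 [ 0.5933  0.2975 -0.0011] [252. 240.]
scene sample 0.2 [ 0.4029  0.0597 -0.0013] [385. 251.]
scene seat 0.61 [0.4673 0.1479 0.0923] [338. 212.]
scene seat 0.5 [0.4706 0.1448 0.0893] [338. 212.]
scene keeper 0.59 [0.4382 0.1467 0.0897] [346. 219.]
scene grip 0.85 [0.5412 0.154  0.2335] [318. 140.]
scene hook_toe 0.96 [0.5647 0.1559 0.1776] [312. 161.]
scene loading_gap 0.92 [0.6083 0.1505 0.1416] [304. 168.]
top sample 0.98 [0.4685 0.1486 0.0855] [342. 228.]
top sample 0.88 [ 0.5935  0.2995 -0.0024] [273. 179.]
top sample 0.56 [0.468  0.1488 0.088 ] [342. 228.]
top seat 0.62 [0.4699 0.148  
[... 653 characters left out ...]
228.]
top seat 0.76 [0.4717 0.1497 0.0877] [341. 227.]
top hook_toe 0.31 [0.47   0.1473 0.0887] [342. 227.]
scene sample 0.91 [0.4659 0.149  0.0909] [338. 213.]
scene sample 0.68 [0.5928 0.2938 0.0018] [254. 238.]
scene sample 0.41 [0.565  0.1516 0.179 ] [313. 160.]
scene seat 0.58 [0.4681 0.145  0.0925] [339. 211.]
scene keeper 0.6 [0.4331 0.1438 0.0933] [349. 218.]
scene keeper 0.28 [ 0.404   0.0566 -0.001 ] [386. 250.]
scene grip 0.55 [0.5423 0.1517 0.2343] [319. 139.]
scene hook_toe 0.81 [0.566  0.1515 0.1794] [313. 159.]
scene hook_toe 0.6 [0.4718 0.1448 0.0932] [338. 210.]
scene hook_toe 0.39 [ 0.4     0.059  -0.0017] [386. 251.]
scene loading_gap 0.6 [0.6076 0.1493 0.1432] [305. 167.]
```

Request:
arm_command:
  xyz:
    - [0.015, -0.001, 0]
    - [0.03, -0.002, 0]
    - [0.041, -0.002, 0]
    - [0.041, -0.002, 0]
    - [0.041, -0.002, 0]
    - [0.041, -0.002, -0.01]
    - [0.041, -0.002, -0.018]
    - [0.041, -0.002, -0.02]
    - [0.041, -0.002, -0.02]
  rot:
    - [0, 0, 0]
    - [0, 0, 0]
    - [0, 0, 0]
    - [0, 0, 0]
    - [0, 0, 0]
    - [0, 0, 0]
    - [0, 0, 0]
    - [0, 0, 0]
    - [0, 0, 0]

```text
time: 21.32
ee_pos: [0.5849, 0.1477, 0.1934]
eef_rot: [-0.029, 1.0, 0.0, -0.001]
ft_force: [-0.9, 0.2, -4.9]
width: 0.0295
grip_force: 55.0
```

```bash
python3 - <<'E'
from h import *
s=r.read_state();print(s["time"],s["ee_pos"],s["ft_force"],s["torque"])
for i in range(2):
    im=np.array(r.camera("top"));ims=np.array(r.camera("scene"))
    spot("top",["hook_toe","loading_gap"]);spot("scene",["sample","hook_toe","loading_gap"])
b=cv2.resize(ims[130:230,270:400],None,fx=3,fy=3,interpolation=2);a=cv2.resize(im[120:220,290:420],None,fx=3,fy=3,interpolation=2)
cv2.imwrite("pics/g4.png",np.hstack([a,b])[...,::-1])
E
```

```text
21.3167 [0.58491981 0.14770807 0.19341738] [-0.92096046  0.24982828 -4.91694066] [ 0.09437496 -0.17454391 -0.01053208]
top loading_gap 0.68 [0.4814 0.14   0.0668] [345. 223.]
scene sample 0.92 [0.5054 0.1441 0.072 ] [329. 212.]
scene sample 0.79 [0.5905 0.2983 0.004 ] [252. 239.]
scene sample 0.46 [ 0.5984  0.0853 -0.0007] [328. 215.]
scene hook_toe 0.9 [0.6084 0.1496 0.1554] [304. 162.]
scene loading_gap 0.86 [0.6086 0.1501 0.1404] [304. 168.]
scene sample 0.84 [0.5932 0.2965 0.0012] [253. 239.]
scene sample 0.66 [0.5084 0.1434 0.07  ] [329. 212.]
scene sample 0.58 [0.5106 0.1439 0.0673] [328. 213.]
scene hook_toe 0.72 [0.6081 0.151  0.1587] [304. 161.]
scene loading_gap 0.95 [0.6095 0.1522 0.1448] [303. 167.]
```

Request:
arm_command:
  xyz:
    - [0, 0, -0.003]
    - [0, 0, -0.006]
    - [0, 0, -0.009]
    - [0, 0, -0.012]
    - [0, 0, -0.015]
    - [0, 0, -0.015]
  rot:
    - [0, 0, 0]
    - [0, 0, 0]
    - [0, 0, 0]
    - [0, 0, 0]
    - [0, 0, 0]
    - [0, 0, 0]

```text
time: 22.52
ee_pos: [0.5856, 0.1477, 0.1789]
eef_rot: [-0.029, 1.0, 0.0, -0.0]
ft_force: [-0.2, -0.5, -5.1]
width: 0.0292
grip_force: 55.0
```

Request:
arm_command:
  xyz:
    - [0, 0, -0.002]
    - [0, 0, -0.003]
    - [0, 0, -0.004]
    - [0, 0, -0.0045]
    - [0, 0, -0.0045]
    - [0, 0, -0.0045]
  rot:
    - [0, 0, 0]
    - [0, 0, 0]
    - [0, 0, 0]
    - [0, 0, 0]
    - [0, 0, 0]
    - [0, 0, 0]

```text
time: 23.02
ee_pos: [0.586, 0.1478, 0.1753]
eef_rot: [-0.029, 1.0, 0.0, 0.0]
ft_force: [-0.6, -0.7, -5.0]
width: 0.0296
grip_force: 55.0
```

```bash
python3 - <<'E'
from h import *
s=r.read_state();print(s["time"],s["ee_pos"],s["ft_force"],s["torque"])
for i in range(2):
    im=np.array(r.camera("top"));ims=np.array(r.camera("scene"))
    spot("scene",["sample","seat","grip","hook_toe","loading_gap"])
b=cv2.resize(ims[130:230,270:400],None,fx=3,fy=3,interpolation=2);a=cv2.resize(im[120:220,290:420],None,fx=3,fy=3,interpolation=2)
cv2.imwrite("pics/g5.png",np.hstack([a,b])[...,::-1])
E
```

```text
23.0167 [0.58595543 0.14778704 0.1753209 ] [-0.60236313 -0.72363994 -5.00892133] [ 0.07005892 -0.18573954  0.00699432]
scene sample 0.76 [0.5922 0.2969 0.0008] [253. 239.]
scene sample 0.65 [0.5027 0.1448 0.0544] [330. 219.]
scene seat 0.82 [0.5062 0.1419 0.0544] [330. 218.]
scene grip 0.73 [0.5878 0.1518 0.1973] [308. 149.]
scene hook_toe 0.82 [0.6048 0.1495 0.1372] [305. 170.]
scene loading_gap 0.73 [0.6075 0.1507 0.1436] [304. 167.]
scene sample 0.55 [ 5.957e-01  2.991e-01 -5.000e-04] [251. 239.]
scene seat 0.79 [0.5088 0.1393 0.052 ] [330. 218.]
scene grip 0.89 [0.5846 0.1521 0.1967] [309. 149.]
scene hook_toe 0.68 [0.6064 0.1492 0.1384] [305. 169.]
scene hook_toe 0.39 [0.6047 0.0869 0.0596] [327. 193.]
scene loading_gap 0.79 [0.608  0.1529 0.1421] [303. 168.]
scene loading_gap 0.36 [0.4795 0.1419 0.0534] [336. 224.]
```

View pics/g5.png

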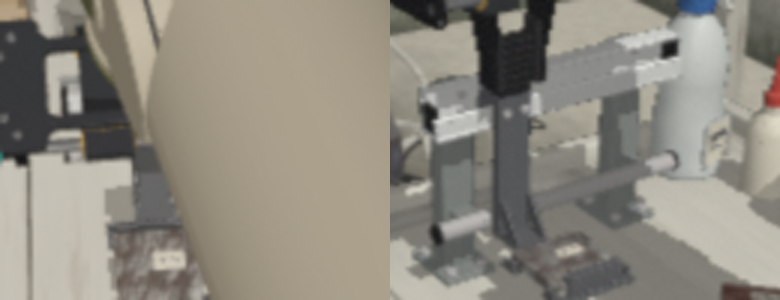

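The hook is over the lip in the gap (upright at (510,130), sample still in its tray at (570,255)). Next I probe for the track floor.

Request:
arm_command:
  xyz:
    - [0, 0, -0.001]
    - [0, 0, -0.002]
    - [0, 0, -0.002]
    - [0, 0, -0.002]
  rot:
    - [0, 0, 0]
    - [0, 0, 0]
    - [0, 0, 0]
    - [0, 0, 0]

```text
time: 24.05
ee_pos: [0.5861, 0.1478, 0.1743]
eef_rot: [-0.029, 1.0, 0.001, 0.001]
ft_force: [-4.9, -1.1, 5.6]
width: 0.0297
grip_force: 55.0
```

Request:
arm_command:
  xyz:
    - [0, 0, 0.002]
    - [-0.001, 0, 0.003]
    - [-0.0005, -0.008, 0.003]
    - [0, -0.016, 0.003]
    - [0.0005, -0.024, 0.003]
    - [0.001, -0.032, 0.003]
    - [0.0013, -0.04, 0.003]
    - [0.0018, -0.048, 0.003]
    - [0.0023, -0.056, 0.003]
    - [0.0023, -0.056, 0.003]
  rot:
    - [0, 0, 0]
    - [0, 0, 0]
    - [0, 0, 0]
    - [0, 0, 0]
    - [0, 0, 0]
    - [0, 0, 0]
    - [0, 0, 0]
    - [0, 0, 0]
    - [0, 0, 0]
    - [0, 0, 0]

```text
time: 24.88
ee_pos: [0.5885, 0.089, 0.1763]
eef_rot: [-0.028, 1.0, -0.0, 0.0]
ft_force: [-0.5, -0.6, -4.5]
width: 0.0294
grip_force: 55.0
```

Request:
arm_command:
  xyz:
    - [0.0005, -0.009, 0]
    - [0.001, -0.018, 0]
    - [0.0016, -0.027, 0]
    - [0.002, -0.036, 0]
    - [0.0026, -0.045, 0]
    - [0.003, -0.054, 0]
    - [0.0036, -0.063, 0]
    - [0.004, -0.072, 0]
    - [0.0045, -0.08, 0]
    - [0.005, -0.086, 0]
    - [0.005, -0.088, 0]
    - [0.005, -0.088, 0]
  rot:
    - [0, 0, 0]
    - [0, 0, 0]
    - [0, 0, 0]
    - [0, 0, 0]
    - [0, 0, 0]
    - [0, 0, 0]
    - [0, 0, 0]
    - [0, 0, 0]
    - [0, 0, 0]
    - [0, 0, 0]
    - [0, 0, 0]
    - [0, 0, 0]

```text
time: 25.88
ee_pos: [0.5932, 0.0031, 0.1763]
eef_rot: [-0.029, 1.0, 0.0, 0.0]
ft_force: [0.0, 0.4, -4.6]
width: 0.0295
grip_force: 55.0
```

Request:
arm_command:
  xyz:
    - [0.0002, -0.004, 0]
    - [0.0004, -0.008, 0]
    - [0.0006, -0.011, 0]
    - [0.0006, -0.013, 0]
    - [0.0007, -0.014, 0]
    - [0.0007, -0.014, 0]
  rot:
    - [0, 0, 0]
    - [0, 0, 0]
    - [0, 0, 0]
    - [0, 0, 0]
    - [0, 0, 0]
    - [0, 0, 0]

```text
time: 26.38
ee_pos: [0.594, -0.0105, 0.1763]
eef_rot: [-0.029, 1.0, 0.0, 0.0]
ft_force: [-0.5, -0.6, -4.6]
width: 0.0295
grip_force: 55.0
```

Request:
arm_command:
  xyz:
    - [0, -0.001, 0]
    - [0.0001, -0.002, 0]
    - [0.0002, -0.003, 0]
    - [0.0002, -0.003, 0]
    - [0.0002, -0.003, 0]
  rot:
    - [0, 0, 0]
    - [0, 0, 0]
    - [0, 0, 0]
    - [0, 0, 0]
    - [0, 0, 0]

```text
time: 26.8
ee_pos: [0.594, -0.0117, 0.1763]
eef_rot: [-0.03, 1.0, 0.001, 0.0]
ft_force: [-1.8, 5.6, -3.2]
width: 0.0295
grip_force: 55.0
```

Request:
arm_command:
  xyz:
    - [0, 0.0015, -0.0007]
    - [0, 0.0015, -0.0014]
    - [-0.0007, 0.0015, -0.0018]
    - [-0.0014, 0.0015, -0.0022]
    - [-0.002, 0.0015, -0.0026]
    - [-0.002, 0.0015, -0.0026]
  rot:
    - [0, 0, 0]
    - [0, 0, 0]
    - [0, -0.02, 0]
    - [0, -0.04, 0]
    - [0, -0.055, 0]
    - [0, -0.055, 0]

```text
time: 27.3
ee_pos: [0.5907, -0.0117, 0.1734]
eef_rot: [-0.029, 0.999, -0.0, 0.027]
ft_force: [-4.9, 2.2, -2.0]
width: 0.0299
grip_force: 55.0
```

Request:
arm_command:
  xyz:
    - [0, 0, 0]
    - [0, 0, 0]
    - [0, 0, 0]
    - [0, 0, 0]
    - [0, 0, 0]
    - [0, 0, 0]
    - [-0.001, 0, 0.01]
    - [-0.002, 0, 0.03]
    - [-0.004, 0, 0.06]
    - [-0.005, 0, 0.09]
    - [-0.02, 0, 0.12]
    - [-0.06, 0, 0.13]
    - [-0.1, 0, 0.13]
    - [-0.1, 0, 0.13]
  rot:
    - [0, 0, 0]
    - [0, 0, 0]
    - [0, 0, 0]
    - [0, 0, 0]
    - [0, 0, 0]
    - [0, 0, 0]
    - [0, 0, 0]
    - [0, 0, 0]
    - [0, 0, 0]
    - [0, 0, 0]
    - [0, 0, 0]
    - [0, 0, 0]
    - [0, 0, 0]
    - [0, 0, 0]
  grip: 1

```text
time: 28.47
ee_pos: [0.4871, -0.0125, 0.3054]
eef_rot: [-0.029, 0.999, 0.0, 0.028]
ft_force: [1.9, -0.1, 0.9]
width: 0.0869
grip_force: 0.0
```

```bash
python3 - <<'E'
from h import *
s=r.read_state();print(s["time"],s["ee_pos"],s["ft_force"])
for i in range(3):
    r.camera("top");r.camera("scene")
    spot("top",["sample","seat","hook_toe"]);spot("scene",["sample","seat","keeper","grip","hook_toe","parking_place","small_sample","wax_stick"])
E
```

```text
28.4667 [ 0.48711795 -0.01246048  0.3053727 ] [ 1.88556177 -0.14855522  0.89071301]
top sample 0.81 [0.5949 0.2969 0.0012] [274. 178.]
top seat 0.41 [0.606  0.0918 0.0571] [366. 165.]
top hook_toe 0.82 [ 0.6122 -0.0114  0.1392] [422. 151.]
scene sample 0.68 [ 0.5204 -0.0135  0.0469] [379. 202.]
scene sample 0.56 [0.5931 0.2972 0.0018] [252. 239.]
scene sample 0.53 [ 0.6134 -0.0092  0.1356] [358. 156.]
scene sample 0.19 [ 0.5212 -0.0172  0.0476] [380. 201.]
scene seat 0.67 [ 0.6167 -0.0053  0.1381] [356. 155.]
scene keeper 0.94 [ 0.4858 -0.0199  0.0446] [390. 208.]
scene grip 0.8 [ 0.5846 -0.0096  0.1911] [366. 139.]
scene hook_toe 0.95 [ 0.6112 -0.0097  0.1387] [358. 155.]
scene parking_place 0.89 [ 0.6169 -0.0124  0.1421] [358. 153.]
scene small_sample 0.73 [ 0.4452  0.0079 -0.0024] [391. 235.]
scene wax_stick 0.72 [ 0.4022  0.0585 -0.0034] [386. 251.]
scene wax_stick 0.48 [0.6078 0.1533 0.1446] [303. 167.]
top sample 0.66 [ 0.5941  0.3005 -0.0006] [272. 178.]
top sample 0.16 [0.447  0.0117 0.0041] [403. 241.]
top hook_toe 0.94 [ 0.612  -0.0088  0.1385] [421. 152.]
scene sample 0.93
[... 885 characters left out ...]
.0038] [252. 238.]
scene sample 0.79 [ 0.5174 -0.0169  0.0473] [381. 202.]
scene seat 0.84 [ 0.5179 -0.0176  0.0452] [381. 203.]
scene seat 0.64 [0.5998 0.0851 0.0017] [328. 214.]
scene seat 0.45 [ 0.611  -0.0095  0.1393] [358. 155.]
scene keeper 0.63 [ 0.4876 -0.0182  0.0411] [389. 209.]
scene grip 0.81 [ 0.5871 -0.0085  0.1917] [365. 139.]
scene hook_toe 0.64 [ 0.6089 -0.0095  0.1367] [359. 156.]
scene parking_place 0.86 [ 0.6156 -0.011   0.1423] [358. 153.]
scene small_sample 0.81 [0.4455 0.0065 0.001 ] [391. 234.]
scene small_sample 0.31 [ 0.5866 -0.0095  0.1887] [365. 140.]
scene wax_stick 0.77 [ 0.4038  0.0583 -0.0029] [385. 251.]
scene wax_stick 0.42 [0.6057 0.148  0.1411] [305. 168.]
```

```bash
python3 -c "
from bench import r
print(r.close_job())"
```

```text
the job is handed in; nothing more can be done
None
```

The grey sample lies flat in the carrier's seat, and the carrier hangs released on the track against the end stop, to within about 2 mm by camera and contact force; the bystanders were not moved, and I handed the job in at about 30 s (no verdict was returned).

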